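# Close the cabbage slicer's thickness dial and park its carriage in the loading notch

### The arm

A 7-joint arm with a two-finger parallel gripper is mounted at the origin on the work surface. World frame = base frame: x ahead of the robot, y to its left, z up, the work surface at z = 0. Lengths are in m, angles in degrees, forces in N, time in s.
With the tool pointing down it reaches from about 0.425 to 0.875 m from the base axis. Payload 4.7 kg.
Tool frame: the origin (TCP) lies midway between the tips of the shut fingers; the grasp point (between the pads) lies 19 mm behind it (env.tcp_to_grasp is the distance from the TCP to the grasp point, in m); z points along the fingers, x is the direction in which the jaws open and shut, and the axes are right-handed (so a half turn about z gives the same grasp; the last joint's range is limited). The gripper opens to 87 mm and grips with 3 to 60 N. Pads are 19 mm wide; open, the fingers measure 117 mm over their backs; the gripper's body (75 mm by 190 mm) begins 51 mm behind the grasp point.
Start: joints at [-69.15, 18.392, -4.016, 83.108, 1.295, 78.541, -3.26], TCP at [0.223, 0.611, 0.223] pointing down, gripper open.
Joint ranges: [-163.93, 163.93], [-17.29, 119.83], [-79.2, 71.16], [3.27, 140.29], [-89.18, 269.18], [5.43, 117.66], [-154.24, 154.24]. Speed limits (degrees/s): [147.25, 147.25, 180, 180, 180, 180, 180].

### API

Orientations are given as [roll, pitch, yaw] about the fixed x, y, z axes, in that order (R = Rz(yaw) Ry(pitch) Rx(roll)).
In Python, from cell import env, viewer gives the robot as it stands.
- The arm moves only by the shell command python3 -m pendant 'ROWS' [OPENING] [FORCE]. ROWS is JSON, a list of rows, each a list of 6 numbers: the shift along the tool's x, y, z each as a share of 0.1 m, from -1 to 1, then the turn, a rotation vector about the tool's x, y, z each as a share of 90 degrees, from -1 to 1. A call has exactly 8 rows; each row is the pose to reach, as a shift and turn from the pose commanded when the call began, along the tool's axes at that moment; what a row does not reach only later rows make up. A row lasts 1/8 s, in which the tool goes at most 62.5 mm and 10.7 degrees, less where a joint would pass 70% of its speed; a pose out of reach is approached as far as the arm can. A call with a number of a shift or a turn outside -1 to 1 is refused whole. A call with a gripper value outside its range is refused whole. OPENING is the finger opening in mm, from 0 to 87, set as the call begins (- or left out, the last holds). The fingers move at their own pace and stop on an object; FORCE is the grip in N (left out, the last holds). Time passes only in rows, so rows that repeat a pose let the fingers close, or fill a call up. It gives the time, the measured TCP pose, the force and the opening at its end, in the units of the state.
- env.get_obs(): the state, without advancing time (a new reading comes with each control period).
- viewer.read_camera(name): name is "scene" or "top" or "wrist"; returns a dict with "frame" (400x640x3 uint8, red, green, blue), "fx", "fy", "cx", "cy" (pixels), "k1" (the pictures are not rectified: a ray, as slopes to the right and down, at radius r is drawn at 1 + k1 r^2 times it, then the intrinsics apply), "view" (4x4, takes a point from world to camera coordinates); the wrist camera has in their place "hand_eye" (4x4, takes a point from camera to tool coordinates, whose origin is the TCP and whose axes are the tool frame's). Camera axes: x right, y down, z forward; pixel columns grow to the right and rows downward; lengths in m; the calibration is good to about 2 mm. A picture is of the moment at which its call begins: read the wrist's pose just before it. There is no depth.
- env.sign_off(): hands the job in, once; it reports no verdict.
The state is a dict: "time_s": time; "qpos": joint angles; "joint_velocities": joint speeds; "effort": joint torques, N m; "tool_pos": TCP position; "tool_rot": TCP orientation; "force": force on the tool from outside, world axes, zero at the start; "wrist_torque": the same for the moment, N m; "grip_width": finger opening in m.
Only numpy, scipy, OpenCV 4.12 (cv2) and the standard library are available. Lean on these libraries where they do the work, as an engineer would, in place of code of your own. Each camera call takes 0.05 s, during which the arm holds its last target.

### The job

I am about to put the next half cabbage into the slicer, so make it safe and hold it ready for me: first turn the thickness dial clockwise right back to its zero stop, and only then take the carriage by its black upright grip and slide it along the rails towards the dial until you feel it click into the loading notch at the red marks. Finish while still holding the carriage there by the grip, with the dial left at zero and everything else on the table left where it stands.

Things in the scene. Friction and masses are not known exactly. Their poses are not given: they have to be found in the camera images.
- slicer: Vegetable slicer fixed to the table on four legs, 580 mm long, 210 mm wide; aluminium rails and steel bed 100 mm above the table. Origin on the table under its middle. Its y axis runs along the rails from the white end block with the dial (y -290 to -205 mm) to the outfeed end; x across, z up. The skewed blade lies near y = +34 mm; the infeed plate between dial and blade sinks as the dial opens.
- dial (a joint): Thickness dial, rad: 0 at its solid zero stop (blade closed), growing as it is turned anticlockwise seen from above (opening), up to 2.4; so it closes clockwise. Constant friction of about 0.06 N m, no spring: it stays where it is left.
- dial_grip (a point): On the dial's vertical axis, at gripping height, 143 mm up. Black knob: skirt 48 mm across, top 120 mm up; finger bar on it 46 mm long, 13 mm thick, top 150 mm up. Turns with the dial: x axis along the bar, y across its thickness. At zero the bar lies along the slicer's x and its white pointer half points to the slicer's -x, at the red tick; black ticks follow anticlockwise.
- carriage (a joint): Place of the carriage along the rails, m: 0 with its ball in the loading notch, growing along the slicer's +y (away from the dial); end stops at -0.045 and +0.205. Slides with 1 to 4 N of drag and stays where left. The spring ball drops 1.5 mm into the notch and pulls itself to the middle from about 3 mm either side; some 14 to 20 N push it on out of the notch.
- carriage_index (a point): The red index lines on the carriage's shoes: point on the carriage's middle, at rail-top height (100 mm). The carriage is an open white box 110 mm long (along y), 122 mm wide, 176 mm over its shoes, rim 165 mm above the table. Axes as the slicer's.
- load_notch (a point): The loading notch, fixed on the slicer at y = -60 mm, marked by a red line on a white tab beside each rail; point midway between the rails at rail-top height (100 mm). The carriage index comes over it when the ball is in the notch.
- carriage_grip: Black upright pinch grip on the carriage wall that faces the dial: a plate 14 mm thick along the slicer's y, 46 mm wide along x, standing 60 mm above the box rim, top 225 mm above the table. Origin in the middle of its thickness and width, 20 mm below its top (205 mm up), 62 mm from the carriage index towards the dial. Axes as the slicer's.
- tumbler: Steel tumbler, 72 mm across, 100 mm high, beside the slicer; origin under its middle. Leave alone.
- salt: White salt jar with red cap, 44 mm across, 85 mm high, on the robot's side of the slicer; origin under its middle. Leave alone.
- jug: Blue insulated jug, 150 mm across, 205 mm high; origin under its middle. Leave alone.
- sweet_jar: Pale sweet jar with a red band and white lid, 125 mm across, 172 mm high; origin under its middle. Leave alone.
- cabbage: Half cabbage, cut face down on the table beside the slicer, 100 mm across, 47 mm high; origin under its middle. Leave alone.
- bowl: Steel bowl, 140 mm across, 55 mm high; origin under its middle. Leave alone.

How it is judged (in metres and radians):
On the way, in this order (a step that is already met when the one before it is completed fails the run):
1. the dial is back at its zero stop (value of joint dial below 0.06 rad), for 0.2 s.
2. the carriage sits in the loading notch (value of joint carriage between -0.0025 and 0.0025 m), for 0.3 s.
At the end, for the whole second after the job is handed in: The dial is within 0.06 rad of its zero stop; the carriage rests in the loading notch, within 2.5 mm of its middle; the fingers still hold its grip with more than 3 N (all of step 2 and value of joint dial below 0.06 rad and velocity of joint carriage between -0.01 and 0.01 m/s and contact force between the fingers and carriage_grip above 3 N); the arm keeps its last pose, push and grip.
It fails at once if the carriage is moved (more than 10 mm) while the dial is still open (more than 0.15 rad) (distance of carriage_index from where it was at the start of the episode above 0.01 m and value of joint dial above 0.15 rad).
It fails at once if another thing on the table is shifted more than 25 mm (distance of any of cabbage, tumbler, salt, bowl, jug, sweet_jar from where it was at the start of the episode above 0.025 m).
It also fails if it takes over 58 s, if anything falls off the work surface, if the arm or the gripper's body presses on something with over 40 N, if the wrist force passes 120 N, or if a joint passes its speed limit or range.

## Working session

There is one attempt and no reset: what is moved stays moved. The work goes in short steps, Python scripts to look and compute and a shell command to move; the robot and the scene stay as the last step left them, time stands still between calls to the robot, and variables do not carry over. Pictures are saved under pics/ and viewed, and the job is handed in when it is done.

```bash
ls; mkdir -p pics; python3 - <<'E'
from cell import env, viewer
import cv2
o=env.get_obs()
for k,v in o.items(): print(k,v)
for n in("scene","top","wrist"):
    c=viewer.read_camera(n); cv2.imwrite(f"pics/{n}0.png",c["frame"][:,:,::-1])
    print(n,{k:(v if k!="frame" else v.shape) for k,v in c.items()})
E
```

```text
pics
time_s 0.0
qpos [-69.14962267  18.43998828  -4.01374261  83.17699926   1.29537838
  78.54116     -3.26072452]
joint_velocities [ 0.03403015  0.04590896 -0.05666411 -0.02988876 -0.02624396 -0.00851689
 -0.07235578]
effort [ 1.76059707e-04 -4.91289246e+01 -4.03486155e-01 -3.12523091e+01
 -6.36083423e-02  4.38966625e-02  1.97577883e-04]
tool_pos [0.22263864 0.61007051 0.22143239]
tool_rot [1.79993182e+02 1.12886711e-01 6.99570655e+01]
force [-0.3777109  -1.03915279  0.12704937]
wrist_torque [-0.0259915   0.01954296  0.04158415]
grip_width 0.08659829014378517
scene {'frame': (400, 640, 3), 'fx': 389.3475780618688, 'fy': 389.3475780618688, 'cx': 318.9251564580126, 'cy': 200.3052942834339, 'k1': -0.054232881686816, 'view': array([[-0.92765537,  0.37325872,  0.01155166,  0.49850583],
       [ 0.26215036,  0.67292593, -0.69169927, -0.07512634],
       [-0.2659562 , -0.63863028, -0.72209326,  1.65927278],
       [ 0.        ,  0.        ,  0.        ,  1.        ]])}
top {'frame': (400, 640, 3), 'fx': 477.638217850295, 'fy': 477.638217850295, 'cx': 319.74943012900724, 'cy': 195.656527582
[... 196 characters left out ...]
38498442e-01],
       [ 2.08437326e-01, -3.22069974e-04, -9.78035673e-01,
         1.53515581e+00],
       [ 0.00000000e+00,  0.00000000e+00,  0.00000000e+00,
         1.00000000e+00]])}
wrist {'frame': (400, 640, 3), 'fx': 348.9195511158256, 'fy': 348.9195511158256, 'cx': 319.3364291294752, 'cy': 198.01646642577617, 'k1': 0.018417490022822915, 'hand_eye': array([[ 9.99999626e-01,  3.30906432e-05, -8.64448476e-04,
         4.16137845e-04],
       [ 1.92966961e-04,  9.65558357e-01,  2.60186514e-01,
        -7.08994074e-02],
       [ 8.43285189e-04, -2.60186584e-01,  9.65557989e-01,
        -1.62471545e-01],
       [ 0.00000000e+00,  0.00000000e+00,  0.00000000e+00,
         1.00000000e+00]])}
```

View pics/scene0.png

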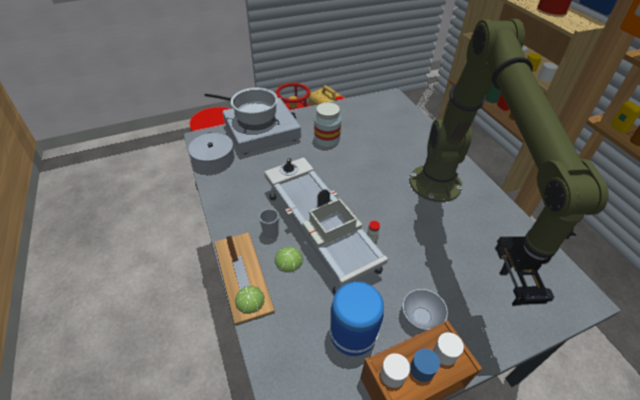

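View pics/top0.png

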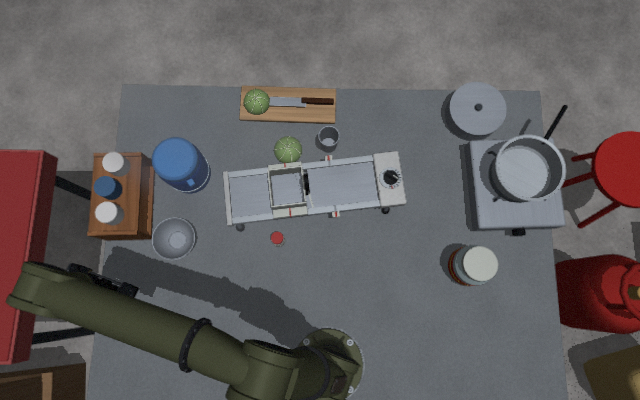

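View pics/wrist0.png

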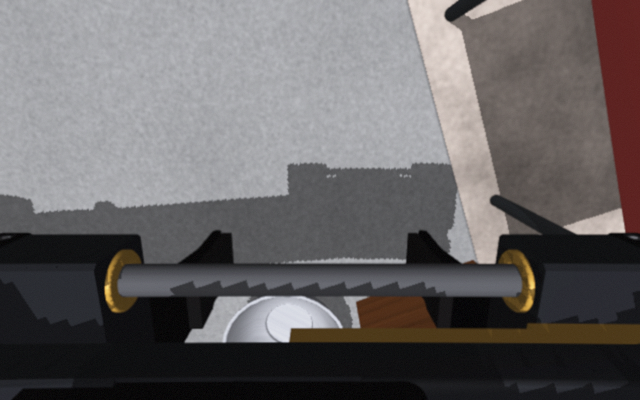

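The top view shows the slicer with its dial at about (390,178), the carriage at about (287,187), its grip at about (306,185), and the red-marked tabs at about (330,158) and (336,213). I'll zoom in.

```bash
cat > h.py <<'E'
import numpy as np, cv2
def ray(c,uv,T=None):
    """world origin, dir for pixel; T= world<-tool 4x4 for wrist"""
    x=(uv[0]-c["cx"])/c["fx"]; y=(uv[1]-c["cy"])/c["fy"]
    K=np.array([[c["fx"],0,c["cx"]],[0,c["fy"],c["cy"]],[0,0,1]])
    p=cv2.undistortPoints(np.array([[uv]],float),K,np.array([c["k1"],0,0,0]))[0,0]
    M=np.linalg.inv(c["view"]) if "view" in c else T@c["hand_eye"]
    return M[:3,3],M[:3,:3]@np.array([p[0],p[1],1])
def plane(c,uv,z,T=None):
    o,d=ray(c,uv,T); return o+d*(z-o[2])/d[2]
def proj(c,P,T=None):
    V=c["view"] if "view" in c else np.linalg.inv(T@c["hand_eye"])
    K=np.array([[c["fx"],0,c["cx"]],[0,c["fy"],c["cy"]],[0,0,1]])
    return cv2.projectPoints(np.array(P,float).reshape(-1,1,3),cv2.Rodrigues(V[:3,:3])[0],V[:3,3],K,np.array([c["k1"],0,0,0]))[0][:,0]
def toolT(o):
    from scipy.spatial.transform import Rotation as R
    T=np.eye(4);T[:3,:3]=R.from_euler("xyz",o["tool_rot"],degrees=True).as_matrix();T[:3,3]=o["tool_pos"];return T
def crop(f,x0,x1,y0,y1,s,name):
    cv2.imwrite(name,cv2.resize(f[y0:y1,x0:x1,::-1],None,fx=s,fy=s,interpolation=cv2.INTER_CUBIC))
E
python3 - <<'E'
from cell import env, viewer
from h import *
c=viewer.read_camera("top"); crop(c["frame"],215,415,135,240,4,"pics/t1.png")
c=viewer.read_camera("scene"); crop(c["frame"],250,400,145,295,4,"pics/s1.png")
E
```

```text
(no output)
```

View pics/t1.png

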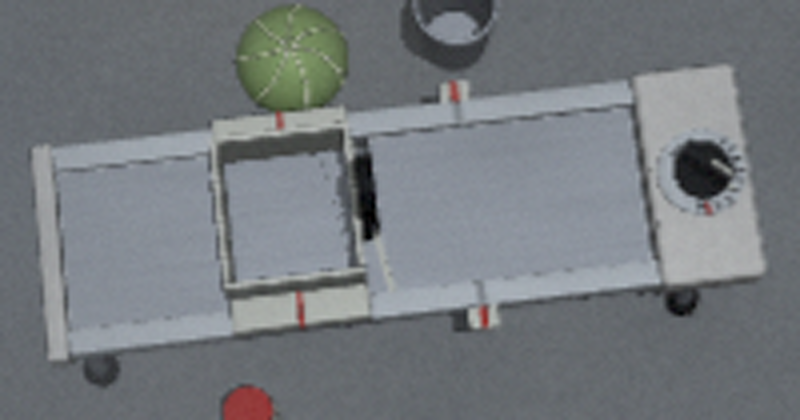

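View pics/s1.png

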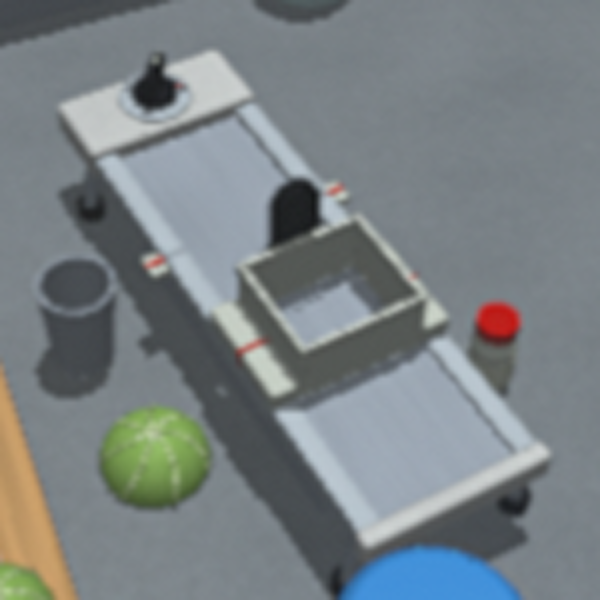

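Top picture: the tab marks are at about (328.5,158) and (336,214), the carriage index lines at (285,165) and (290,212), the knob at (391,177) with its pointer tip towards (399,180), and the red tick at (392,187).

```bash
python3 - <<'E'
from cell import env, viewer
from h import *
c=viewer.read_camera("top");f=c["frame"]
hsv=cv2.cvtColor(f,cv2.COLOR_RGB2HSV)
m=((hsv[...,0]<10)|(hsv[...,0]>170))&(hsv[...,1]>90)&(hsv[...,2]>70)
m[:150]=0;m[235:]=0;m[:,:220]=0;m[:,410:]=0
n,l,s,ce=cv2.connectedComponentsWithStats(m.astype(np.uint8))
for i in range(1,n): print(s[i],ce[i],plane(c,ce[i],.1)[:2])
g=lambda x,y:(215+(x+.5)/4-.5,135+(y+.5)/4-.5)
a=plane(c,g(454,92),.1);b=plane(c,g(484,316),.1);i1=plane(c,g(280,121),.103);i2=plane(c,g(301,309),.103)
print("tabs",a,b,np.linalg.norm(a-b),"mid",(a+b)/2);print("idx",i1,i2,np.linalg.norm(i1-i2),"mid",(i1+i2)/2)
d=((i1+i2)/2-(a+b)/2); print("offset",d, np.degrees(np.arctan2(-d[0],d[1])),np.linalg.norm(d[:2]))
ex=a-b; print("yaw from tabs",np.degrees(np.arctan2(ex[1],ex[0])))
for nm,p,z in [("knob",(705,172),.13),("ptr tip",(735,180),.15),("ptr in",(712,163),.15),("grip",(366,193),.21),("tick",(708,209),.1),("blockTL",(635,77),.1),("blockTR",(732,67),.1),("blockBR",(764,273),.1),("blockBL",(661,285),.1),("endTL",(34,150),.1),("endBL",(52,360),.1)]:
    print(nm,plane(c,g(*p),z))
E
```

```text
[328 156   2   4   6] [328.33333333 157.83333333] [0.65664056 0.00855459]
[284 163   2   4   4] [284.5 164.5] [0.63163401 0.15222231]
[391 186   2   2   2] [391.5 186.5] [ 0.5627824  -0.19781955]
[289 208   2   9   9] [289.77777778 212.        ] [0.47362926 0.13056792]
[335 212   2   5   9] [335.55555556 213.77777778] [ 0.47003684 -0.01666169]
[272 232  10   3  25] [276.68 233.16] [0.40467202 0.170326  ]
tabs [0.65734348 0.00924873 0.1       ] [ 0.47053822 -0.01688119  0.1       ] 0.18862391036792958 mid [ 0.56394085 -0.00381623  0.1       ]
idx [0.62952448 0.15154445 0.103     ] [0.47351088 0.13007901 0.103     ] 0.15748336649475594 mid [0.55151768 0.14081173 0.103     ]
offset [-0.01242317  0.14462796  0.003     ] 4.909508488298025 0.14516053938902204
yaw from tabs 7.962745464815842
knob [ 0.5848457  -0.19167804  0.13      ]
ptr tip [ 0.57358729 -0.21211132  0.15      ]
ptr in [ 0.58715118 -0.19425104  0.15      ]
grip [0.54422172 0.07675826 0.21      ]
tick [ 0.56153656 -0.19820439  0.1       ]
blockTL [ 0.67242863 -0.13988625  0.1       ]
blockTR [ 0.68215879 -0.21990668  0.1       ]
blockBR [ 0.50920146 -0.24238408  0.1       ]
blockBL [ 0.49806791 -0.15932147  0.1       ]
endTL [0.60256961 0.35155714 0.1       ]
endBL [0.42987723 0.32747997 0.1       ]
```

```bash
python3 -m pendant '[[-0.1,0.1,-0.3,0,0,0.1],[-0.2,0.2,-0.6,0,0,0.2],[-0.4,0.4,-0.9,0,0,0.3],[-0.6,0.6,-1,0,0,0.4],[-0.8,0.8,-1,0,0,0.5],[-1,1,-1,0,0,0.6],[-1,1,-1,0,0,0.7],[-1,1,-1,0,0,0.8]]' 87 20
```

```text
time_s: 1.3
tool_pos: [0.2827, 0.482, 0.3228]
tool_rot: [-180.0, -0.0, -2.4]
force: [0.3, 1.0, -0.5]
grip_width: 0.087
```

```bash
python3 -m pendant '[[0.2,0.2,0,0,0,0.1],[0.4,0.4,0,0,0,0.2],[0.6,0.6,0,0,0,0.2],[0.8,0.8,0,0,0,0.2],[1,1,0,0,0,0.2],[1,1,0,0,0,0.2],[1,1,0,0,0,0.2],[1,1,0,0,0,0.2]]' && python3 -m pendant '[[0.2,0.2,0,0,0,0],[0.4,0.4,0,0,0,0],[0.5,0.5,0,0,0,0],[0.6,0.6,0,0,0,0],[0.7,0.7,0,0,0,0],[0.8,0.8,0,0,0,0],[0.9,0.9,0,0,0,0],[1,1,0,0,0,0]]'
```

```text
time_s: 2.3
tool_pos: [0.3777, 0.3801, 0.3225]
tool_rot: [-180.0, 0.0, -19.9]
force: [-0.7, 0.3, -0.0]
grip_width: 0.0868
time_s: 3.3
tool_pos: [0.4389, 0.2499, 0.3226]
tool_rot: [-180.0, -0.0, -20.0]
force: [-0.5, 0.4, 0.5]
grip_width: 0.0871
```

```bash
python3 -m pendant '[[0.2,0.2,0,0,0,0],[0.4,0.4,0,0,0,0],[0.5,0.5,0,0,0,0],[0.6,0.6,0,0,0,0],[0.7,0.7,0,0,0,0],[0.8,0.8,0,0,0,0],[0.9,0.9,0,0,0,0],[1,1,0,0,0,0]]' && python3 -m pendant '[[0.2,0.2,0,0,0,0],[0.4,0.4,0,0,0,0],[0.5,0.5,0,0,0,0],[0.6,0.6,0,0,0,0],[0.7,0.7,0,0,0,0],[0.7,0.8,0,0,0,0],[0.7,0.9,0,0,0,0],[0.7,1,0,0,0,0]]'
```

```text
time_s: 4.3
tool_pos: [0.4986, 0.1217, 0.3226]
tool_rot: [-180.0, -0.0, -20.0]
force: [0.6, 0.0, 0.4]
grip_width: 0.0869
time_s: 5.3
tool_pos: [0.5292, 0.0043, 0.3226]
tool_rot: [-180.0, 0.0, -20.0]
force: [0.4, -0.1, 0.4]
grip_width: 0.0869
```

```bash
python3 -m pendant '[[0.15,0.2,0,0,0,0],[0.3,0.4,0,0,0,0],[0.4,0.5,0,0,0,0],[0.5,0.6,0,0,0,0],[0.6,0.7,0,0,0,0],[0.6,0.8,0,0,0,0],[0.6,0.8,0,0,0,0],[0.6,0.8,0,0,0,0]]' && python3 -m pendant '[[0.15,0.2,0.1,0,0,0],[0.3,0.4,0.2,0,0,0],[0.4,0.5,0.3,0,0,0],[0.5,0.6,0.4,0,0,0],[0.6,0.7,0.5,0,0,0],[0.6,0.8,0.6,0,0,0],[0.6,0.8,0.6,0,0,0],[0.6,0.8,0.6,0,0,0]]'
python3 - <<'E'
from cell import env, viewer
from h import *
o=env.get_obs();c=viewer.read_camera("wrist");print(o["tool_pos"],o["tool_rot"])
cv2.imwrite("pics/w2.png",c["frame"][:,:,::-1]);
np.savez("w2.npz",f=c["frame"],T=toolT(o))
print(proj(c,[[.587,-.191,.15]],toolT(o)))
E
```

```text
time_s: 6.3
tool_pos: [0.5586, -0.0905, 0.3226]
tool_rot: [-180.0, 0.0, -20.0]
force: [-0.0, -1.2, 0.8]
grip_width: 0.087
time_s: 7.3
tool_pos: [0.5877, -0.1864, 0.2629]
tool_rot: [-180.0, -0.0, -20.0]
force: [-0.0, 0.6, 0.7]
grip_width: 0.0871
[ 0.58770922 -0.18639101  0.26287864] [-1.79953318e+02 -2.04488371e-02 -2.00143277e+01]
[[320.30017138 199.93597961]]
```

View pics/w2.png

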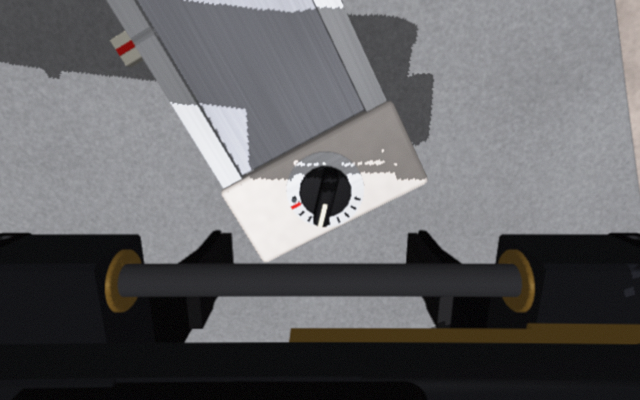

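The wrist view shows the knob at about (326,193), the white pointer running to (320,222), and the red tick at (295,205). I'll enlarge it.

```bash
python3 - <<'E'
from h import *
f=np.load("w2.npz")["f"]
g=np.clip(f.astype(float)*1.0,0,255); g=(255*(g/255)**.5).astype(np.uint8)
crop(g,275,375,150,240,8,"pics/w2z.png")
E
```

```text
(no output)
```

View pics/w2z.png

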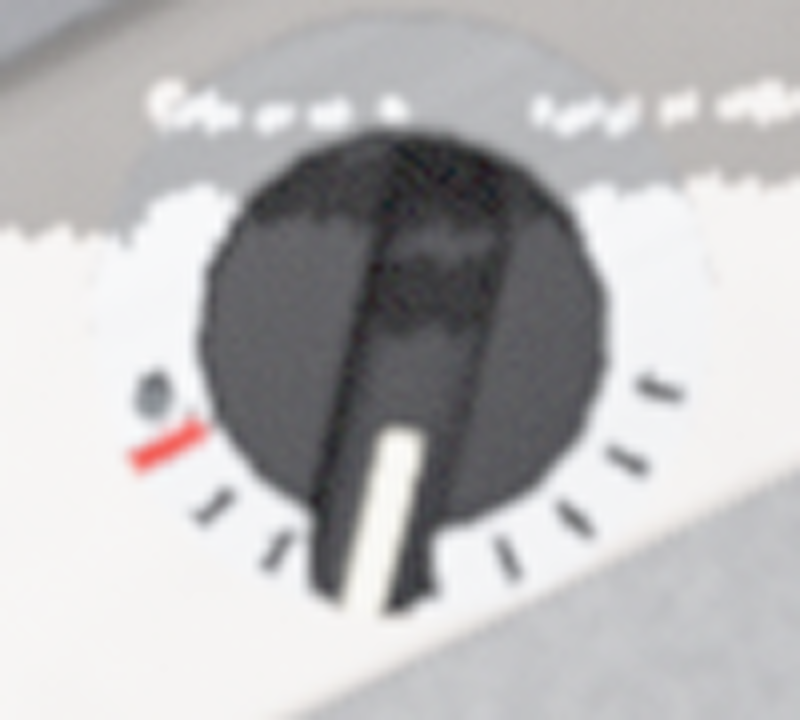

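```bash
python3 - <<'E'
from cell import viewer
from h import *
c=viewer.read_camera("wrist");T=np.load("w2.npz")["T"]
g=lambda x,y:(275+(x+.5)/8-.5,150+(y+.5)/8-.5)
P=lambda x,y,z:plane(c,g(x,y),z,T)
print("skirt c",P(404,330,.12),"diam",np.linalg.norm(P(200,330,.12)-P(605,330,.12)))
a=P(402,435,.15);b=P(362,605,.15);print(a,b,np.degrees(np.arctan2(*(b-a)[1::-1])))
l=(P(318,500,.15)+P(438,510,.15))/2;u=(P(395,170,.15)+P(510,190,.15))/2;print("bar mid",l,u,np.degrees(np.arctan2(*(l-u)[1::-1])),np.linalg.norm(P(318,500,.15)-P(438,510,.15)))
r1=P(205,428,.1);r2=P(133,462,.1);print("tick",(r1+r2)/2,np.degrees(np.arctan2(*(r2-r1)[1::-1])))
E
```

```text
skirt c [ 0.59120078 -0.19225335  0.12      ] diam 0.04563661047583385
[ 0.58931698 -0.1954729   0.15      ] [ 0.57914296 -0.21141451  0.15      ] -122.54625738005691
bar mid [ 0.5844399 -0.2017082  0.15     ] [ 0.6030733  -0.17219886  0.15      ] -122.26998859517123 0.012452384208374646
tick [ 0.55814257 -0.2007886   0.1       ] -174.0309752814397
```

```bash
python3 -m pendant '[[0.05,0.04,0.1,0,0,0.07],[0.05,0.04,0.3,0,0,0.14],[0.05,0.04,0.5,0,0,0.14],[0.05,0.04,0.6,0,0,0.14],[0.05,0.04,0.7,0,0,0.14],[0.05,0.04,0.8,0,0,0.14],[0.05,0.04,0.8,0,0,0.14],[0.05,0.04,0.8,0,0,0.14]]' 60
python3 - <<'E'
from cell import env, viewer
from h import *
o=env.get_obs();c=viewer.read_camera("wrist")
cv2.imwrite("pics/w3.png",c["frame"][:,:,::-1])
E
```

```text
time_s: 8.4
tool_pos: [0.5912, -0.1925, 0.183]
tool_rot: [-180.0, -0.0, -32.6]
force: [0.9, -0.4, 0.3]
grip_width: 0.0605
```

View pics/w3.png

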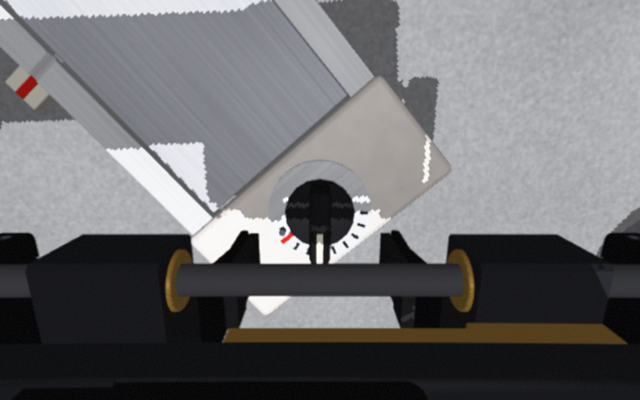

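The bar stands vertical in the image, centred between the fingers at column 320. I'll descend and close.

```bash
python3 -m pendant '[[0,0,0.1,0,0,0],[0,0,0.2,0,0,0],[0,0,0.3,0,0,0],[0,0,0.4,0,0,0],[0,0,0.5,0,0,0],[0,0,0.56,0,0,0],[0,0,0.56,0,0,0],[0,0,0.56,0,0,0]]' 40 && python3 -m pendant '[[0,0,0,0,0,0],[0,0,0,0,0,0],[0,0,0,0,0,0],[0,0,0,0,0,0],[0,0,0,0,0,0],[0,0,0,0,0,0],[0,0,0,0,0,0],[0,0,0,0,0,0]]' 5 20
```

```text
time_s: 9.45
tool_pos: [0.5912, -0.1925, 0.1269]
tool_rot: [-180.0, -0.0, -32.6]
force: [0.2, 0.4, -0.2]
grip_width: 0.0401
time_s: 10.45
tool_pos: [0.5913, -0.1925, 0.1267]
tool_rot: [-180.0, -0.1, -32.6]
force: [3.3, -1.3, -1.0]
grip_width: 0.013
```

```bash
python3 -m pendant '[[0,0,0,0,0,0.08],[0,0,0,0,0,0.16],[0,0,0,0,0,0.24],[0,0,0,0,0,0.32],[0,0,0,0,0,0.4],[0,0,0,0,0,0.48],[0,0,0,0,0,0.53],[0,0,0,0,0,0.53]]'
python3 -c "
from cell import env
o=env.get_obs();print(o['wrist_torque'],o['tool_rot'])"
python3 -m pendant '[[0,0,0,0,0,0.01],[0,0,0,0,0,0.02],[0,0,0,0,0,0.03],[0,0,0,0,0,0.03],[0,0,0,0,0,0.03],[0,0,0,0,0,0.03],[0,0,0,0,0,0.03],[0,0,0,0,0,0.03]]'
python3 -c "
from cell import env
o=env.get_obs();print(o['wrist_torque'],o['tool_rot'])"
```

```text
time_s: 11.45
tool_pos: [0.5919, -0.1935, 0.1267]
tool_rot: [-179.9, -0.2, -80.4]
force: [4.3, -3.8, -3.3]
grip_width: 0.0128
[-0.83818691 -0.95092837 -0.07978035] [-1.79883276e+02 -1.65324719e-01 -8.04130895e+01]
time_s: 12.45
tool_pos: [0.5919, -0.1936, 0.1267]
tool_rot: [-179.9, -0.2, -83.0]
force: [4.0, -4.5, -2.3]
grip_width: 0.0128
[-0.88799211 -0.86787732  0.39104425] [-1.79878700e+02 -1.68024602e-01 -8.30076066e+01]
```

Torque about z jumped to 0.39 N m at yaw -83°, which matches the expected stop. I'll press slightly further to confirm, then open and look.

```bash

python3 -m pendant '[[0,0,0,0,0,0.01],[0,0,0,0,0,0.02],[0,0,0,0,0,0.02],[0,0,0,0,0,0.02],[0,0,0,0,0,0.02],[0,0,0,0,0,0.02],[0,0,0,0,0,0.02],[0,0,0,0,0,0.02]]'
python3 -c "
from cell import env
o=env.get_obs();print(o['wrist_torque'],o['tool_rot'])"
python3 -m pendant '[[0,0,0,0,0,0],[0,0,0,0,0,0],[0,0,0,0,0,0],[0,0,0,0,0,0],[0,0,-0.2,0,0,0],[0,0,-0.4,0,0,0],[0,0,-0.6,0,0,0],[0,0,-0.8,0,0,0]]' 87
python3 - <<'E'
from cell import env, viewer
from h import *
o=env.get_obs();c=viewer.read_camera("wrist")
cv2.imwrite("pics/w4.png",c["frame"][:,:,::-1]); np.savez("w4.npz",f=c["frame"],T=toolT(o))
g=(255*(c["frame"]/255)**.5).astype(np.uint8); crop(g,255,385,150,250,6,"pics/w4z.png")
E
```

```text
time_s: 13.45
tool_pos: [0.5917, -0.1936, 0.1268]
tool_rot: [-179.9, -0.2, -84.8]
force: [4.0, -4.3, -2.9]
grip_width: 0.0132
[-0.90273644 -0.7735629   0.48160943] [-1.79897044e+02 -1.63102196e-01 -8.47916269e+01]
time_s: 14.45
tool_pos: [0.5912, -0.1924, 0.2086]
tool_rot: [-179.9, -0.0, -84.8]
force: [0.3, -0.1, -0.0]
grip_width: 0.0833
```

View pics/w4z.png

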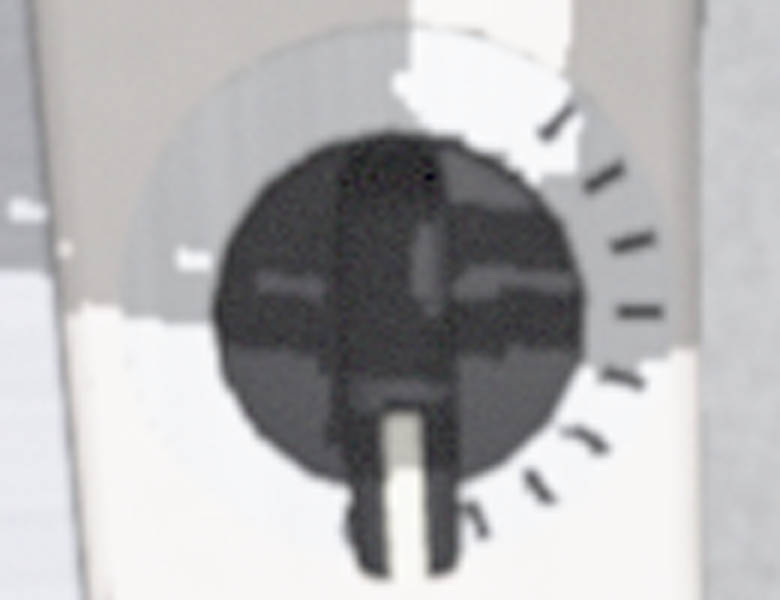

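View pics/w4.png

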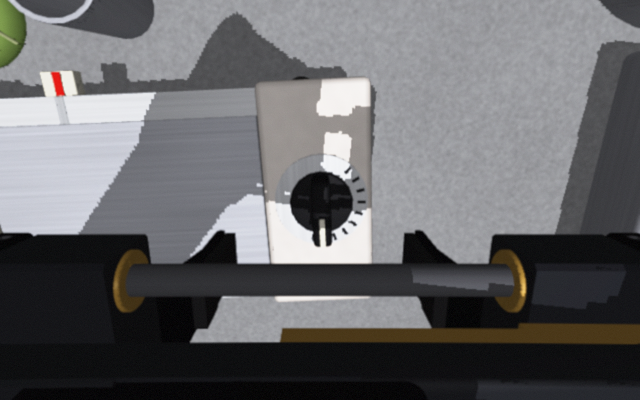

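The pointer now covers the red tick, running from crop (403,415) to (407,580). I'll measure its angle against the slicer.

```bash
python3 - <<'E'
from cell import viewer,env
from h import *
c=viewer.read_camera("wrist");d=np.load("w4.npz");T=d["T"]
g=lambda x,y:(255+(x+.5)/6-.5,150+(y+.5)/6-.5)
P=lambda x,y,z:plane(c,g(x,y),z,T)
ang=lambda a,b:np.degrees(np.arctan2(*(b-a)[1::-1]))
print("ptr",ang(P(403,415,.15),P(406.5,575,.15)), "bar L",ang(P(337,200,.15),P(350,500,.15)),"bar R",ang(P(440,200,.15),P(462,500,.15)))
print("block edge",ang(plane(c,(258,86),.1,T),plane(c,(275,295),.1,T)),ang(plane(c,(372,82),.1,T),plane(c,(371,295),.1,T)))
print("skirt c",P(399,308,.12))
c=viewer.read_camera("top");crop(c["frame"],215,415,135,240,4,"pics/t2.png");np.savez("t2.npz",f=c["frame"])
E
```

```text
ptr -173.55522925412055 bar L -172.78816367055427 bar R -170.38793113729972
block edge -172.58186369268316 -172.88151362724088
skirt c [ 0.59267886 -0.19347975  0.12      ]
```

View pics/t2.png

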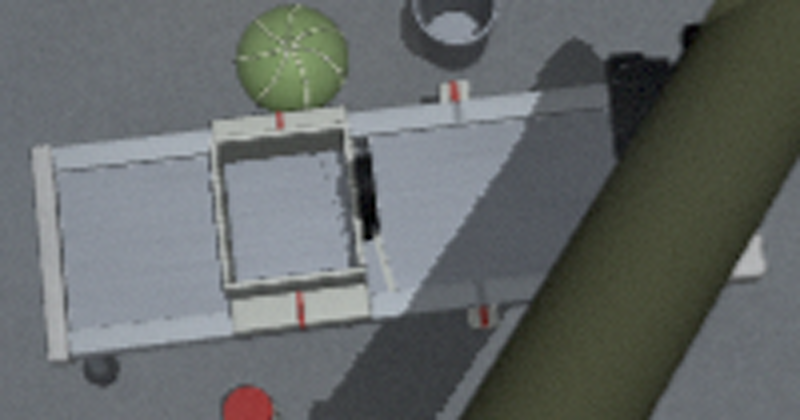

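The dial is at zero: bar and block edges agree within about 1°, and the jaws slipped against the stop. The carriage hasn't moved. Next I'll go over the carriage grip.

```bash
python3 -m pendant '[[0,0,-0.3,0,0,-0.03],[-0.2,0,-0.6,0,0,-0.03],[-0.4,0,-0.9,0,0,-0.03],[-0.6,0,-0.9,0,0,-0.03],[-0.8,0,-0.9,0,0,-0.03],[-1,0,-0.9,0,0,-0.03],[-1,0,-0.9,0,0,-0.03],[-1,0,-0.9,0,0,-0.03]]' 87 && python3 -m pendant '[[-0.2,0,0,0,0,0],[-0.4,0,0,0,0,0],[-0.6,0,0,0,0,0],[-0.8,0,0,0,0,0],[-1,0,0,0,0,0],[-1,0,0,0,0,0],[-1,0,0,0,0,0],[-1,0,0,0,0,0]]'
python3 - <<'E'
from cell import env, viewer
from h import *
o=env.get_obs();c=viewer.read_camera("wrist");print(o["tool_pos"],o["tool_rot"])
cv2.imwrite("pics/w5.png",c["frame"][:,:,::-1]); np.savez("w5.npz",f=c["frame"],T=toolT(o))
print(proj(c,[[.5597,.0794,.225]],toolT(o)))
E
```

```text
time_s: 15.6
tool_pos: [0.5816, -0.0936, 0.2962]
tool_rot: [180.0, -0.0, -82.2]
force: [0.2, 0.2, 0.0]
grip_width: 0.0869
time_s: 16.6
tool_pos: [0.5683, 0.0045, 0.2966]
tool_rot: [-180.0, -0.0, -82.3]
force: [0.2, 0.4, -0.1]
grip_width: 0.0867
[0.56830279 0.00453942 0.2966232 ] [-1.79993005e+02 -3.00902236e-02 -8.22847612e+01]
[[211.6503464  207.17981729]]
```

View pics/w5.png

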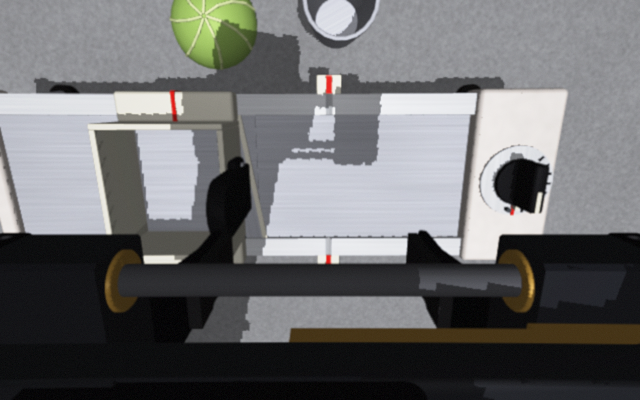

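```bash
python3 -m pendant '[[-0.2,0,0,0,0,0],[-0.4,0,0,0,0,0],[-0.6,0,0,0,0,0],[-0.75,0,0,0,0,0],[-0.75,0,0,0,0,0],[-0.75,0,0,0,0,0],[-0.75,0,0,0,0,0],[-0.75,0,0,0,0,0]]'
python3 - <<'E'
from cell import env, viewer
from h import *
o=env.get_obs();c=viewer.read_camera("wrist");print(o["tool_pos"],o["tool_rot"]);T=toolT(o)
cv2.imwrite("pics/w6.png",cv2.resize((255*(c["frame"]/255)**.5).astype(np.uint8)[100:300,180:460,::-1],None,fx=2.8,fy=2.8)); np.savez("w6.npz",f=c["frame"],T=T)
print(proj(c,[[.5597,.0794,.225]],T))
print("w5 marks")
d=np.load("w5.npz");T5=d["T"];a=plane(c,(328.5,84),.1,T5);i=plane(c,(174,105),.103,T5);print(a,i)
hs=cv2.cvtColor(d["f"],cv2.COLOR_RGB2HSV);m=((hs[...,0]<10)|(hs[...,0]>170))&(hs[...,1]>120)&(hs[...,2]>70)
n,l,s,ce=cv2.connectedComponentsWithStats(m.astype(np.uint8))
for k in range(1,n):
    if s[k][4]>8: print(s[k],ce[k],plane(c,ce[k],.1,T5))
E
```

```text
time_s: 17.65
tool_pos: [0.5581, 0.0799, 0.2966]
tool_rot: [-180.0, 0.0, -82.2]
force: [0.0, 0.8, 0.4]
grip_width: 0.087
[0.55809322 0.07986549 0.29664961] [-1.79987597e+02  2.22117806e-04 -8.22064137e+01]
[[320.53201595 207.10195402]]
w5 marks
[0.65851479 0.00767818 0.1       ] [0.61831718 0.15524976 0.103     ]
[326  75   6  19 104] [328.52884615  84.36538462] [0.65818305 0.00760237 0.1       ]
[170  90   7  32 126] [173.1031746  105.15079365] [0.61787643 0.15730607 0.1       ]
[510 207   4   8  21] [511.80952381 210.85714286] [ 0.55632675 -0.20522033  0.1       ]
[326 255   5   9  43] [328.         259.18604651] [ 0.47392727 -0.01802905  0.1       ]
```

View pics/w6.png

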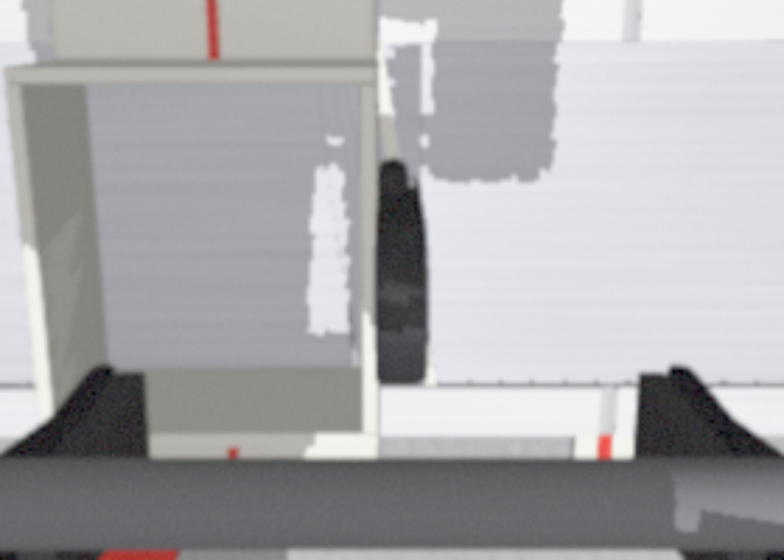

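The grip's dark top spans crop columns 378–428 at rows 160–380. Its centre is about 4 px towards the dial from the tool centre.

```bash
python3 - <<'E'
from cell import viewer
from h import *
c=viewer.read_camera("wrist");T=np.load("w6.npz")["T"]
g=lambda x,y:(180+(x+.5)/2.8-.5,100+(y+.5)/2.8-.5)
for z in(.2,.225):
    l=plane(c,g(379,310),z,T);r=plane(c,g(428,310),z,T);t=plane(c,g(404,160),z,T);b=plane(c,g(404,382),z,T)
    ti=np.linalg.inv(T); print(z,l,r,np.linalg.norm(l-r),np.linalg.norm(t-b)); print("tool", (ti@np.r_[(l+r)/2,1])[:3],(ti@np.r_[(t+b)/2,1])[:3])
# rail tab & index in this view
for n,p,z in(("idx",(213,30),.105),("tabline far",(632,20),.1),("tab near",(604,447),.1),("idx near",(232,453),.105),("rim",(371,80),.165)):
    P=plane(c,g(*p),z,T);print(n,P,(np.linalg.inv(T)@np.r_[P,1])[:2])
E
```

```text
0.2 [0.54910521 0.08215274 0.2       ] [0.55094355 0.06868468 0.2       ] 0.013592946772453178 0.0630768152693944
tool [0.00331191 0.00861824 0.09664773] [ 0.00341646 -0.00160745  0.09664995]
0.225 [0.55679164 0.08289348 0.225     ] [0.55845263 0.07072474 0.225     ] 0.012281573674130762 0.056991509407698045
tool [0.00296455 0.00089671 0.07164941] [ 0.00305902 -0.00834246  0.07165141]
idx [0.61392937 0.15065621 0.105     ] [-0.06256444 -0.06487845]
tabline far [0.63724247 0.00444623 0.1       ] [ 0.08545638 -0.06814837]
tab near [ 0.4738265  -0.01737618  0.1       ] [0.08491725 0.09671734]
idx near [0.45360514 0.12897756 0.105     ] [-0.06282674  0.09690459]
rim [0.6085322  0.09286234 0.165     ] [-0.00603652 -0.05170701]
```

```bash
python3 -m pendant '[[0.03,0.03,0.1,0,0,0],[0.03,0.03,0.3,0,0,0],[0.03,0.03,0.5,0,0,0],[0.03,0.03,0.6,0,0,0],[0.03,0.03,0.7,0,0,0],[0.03,0.03,0.8,0,0,0],[0.03,0.03,0.9,0,0,0],[0.03,0.03,0.95,0,0,0]]' 70 && python3 -m pendant '[[0,0,0.05,0,0,0],[0,0,0.1,0,0,0],[0,0,0.14,0,0,0],[0,0,0.14,0,0,0],[0,0,0.14,0,0,0],[0,0,0.14,0,0,0],[0,0,0.14,0,0,0],[0,0,0.14,0,0,0]]' 40
python3 - <<'E'
from cell import env, viewer
from h import *
o=env.get_obs();c=viewer.read_camera("wrist");print(o["tool_pos"],o["tool_rot"])
cv2.imwrite("pics/w7.png",(255*(c["frame"]/255)**.5).astype(np.uint8)[:,:,::-1])
E
```

```text
time_s: 18.75
tool_pos: [0.5552, 0.0772, 0.2009]
tool_rot: [180.0, -0.0, -82.1]
force: [0.9, 0.1, -0.2]
grip_width: 0.07
time_s: 19.75
tool_pos: [0.5555, 0.0773, 0.1876]
tool_rot: [-180.0, 0.0, -82.1]
force: [0.3, 0.6, 0.3]
grip_width: 0.0399
[0.55547322 0.0772558  0.18764939] [-1.79987178e+02  6.11293957e-03 -8.21400889e+01]
```

View pics/w7.png

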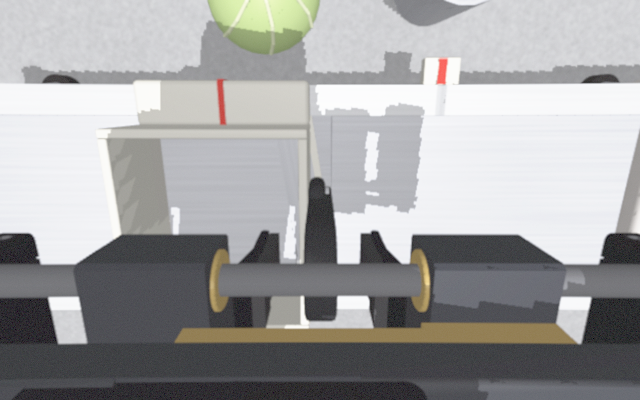

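The grip plate (column 320) sits midway between the fingers (about 270 and 370). I'll close now.

```bash
python3 -m pendant '[[0,0,0,0,0,0],[0,0,0,0,0,0],[0,0,0,0,0,0],[0,0,0,0,0,0],[0,0,0,0,0,0],[0,0,0,0,0,0],[0,0,0,0,0,0],[0,0,0,0,0,0]]' 5 30
python3 - <<'E'
from cell import env, viewer
from h import *
o=env.get_obs();c=viewer.read_camera("wrist");T=toolT(o);print(o["tool_pos"],o["tool_rot"],o["force"],o["wrist_torque"])
hs=cv2.cvtColor(c["frame"],cv2.COLOR_RGB2HSV);m=((hs[...,0]<10)|(hs[...,0]>170))&(hs[...,1]>120)&(hs[...,2]>70)
n,l,s,ce=cv2.connectedComponentsWithStats(m.astype(np.uint8))
for k in range(1,n):
    if s[k][4]>8:
        for z in(.1,.105,.11): print(s[k],ce[k],z,(np.linalg.inv(T)@np.r_[plane(c,ce[k],z,T),1])[:2])
E
```

```text
time_s: 20.8
tool_pos: [0.5555, 0.0771, 0.1876]
tool_rot: [-180.0, -0.0, -82.1]
force: [-0.4, -1.1, -0.5]
grip_width: 0.014
[0.55545996 0.07706679 0.18757464] [-1.79996049e+02 -1.07408945e-02 -8.21473719e+01] [-0.37577038 -1.13645768 -0.5234831 ] [-0.28493508  0.08841078  0.02551743]
[437  58  10  26 213] [441.58215962  70.6056338 ] 0.1 [ 0.08213944 -0.09258561]
[437  58  10  26 213] [441.58215962  70.6056338 ] 0.105 [ 0.08049122 -0.09216236]
[437  58  10  26 213] [441.58215962  70.6056338 ] 0.11 [ 0.07884299 -0.09173911]
[216  79   9  46 284] [220.24295775 100.85211268] 0.1 [-0.06834842 -0.07311167]
[216  79   9  46 284] [220.24295775 100.85211268] 0.105 [-0.06698749 -0.07307783]
[216  79   9  46 284] [220.24295775 100.85211268] 0.11 [-0.06562657 -0.07304398]
```

Grip held at 14 mm. From the tab mark and the 62 mm grip offset, the notch should be about 144 mm away along tool x. I'll slide 130 mm, then creep.

```bash
python3 -m pendant '[[0.05,0,0,0,0,0],[0.15,0,0,0,0,0],[0.3,0,0,0,0,0],[0.45,0,0,0,0,0],[0.6,0,0,0,0,0],[0.75,0,0,0,0,0],[0.9,0,0,0,0,0],[1,0,0,0,0,0]]' && python3 -m pendant '[[0.05,0,0,0,0,0],[0.1,0,0,0,0,0],[0.15,0,0,0,0,0],[0.2,0,0,0,0,0],[0.25,0,0,0,0,0],[0.3,0,0,0,0,0],[0.3,0,0,0,0,0],[0.3,0,0,0,0,0]]'
cat > look.py <<'E'
import sys
from cell import env, viewer
from h import *
o=env.get_obs();c=viewer.read_camera("wrist");T=toolT(o)
x=T[:3,0];print(o["time_s"],o["tool_pos"],o["tool_rot"][2],"along-x",x@(o["tool_pos"]-np.array([.55546,.07707,.18757])),"force tool-x",x@o["force"],o["force"],o["grip_width"])
cv2.imwrite(sys.argv[1],(255*(c["frame"]/255)**.5).astype(np.uint8)[:,:,::-1])
hs=cv2.cvtColor(c["frame"],cv2.COLOR_RGB2HSV);m=((hs[...,0]<10)|(hs[...,0]>170))&(hs[...,1]>110)&(hs[...,2]>60)
n,l,s,ce=cv2.connectedComponentsWithStats(m.astype(np.uint8))
for k in range(1,n):
    if s[k][4]>8:
        for z in(.1,.12): print(s[k],ce[k].round(1),z,(np.linalg.inv(T)@np.r_[plane(c,ce[k],z,T),1])[:2].round(4))
E
python3 look.py pics/w8.png
```

```text
time_s: 21.85
tool_pos: [0.5685, -0.017, 0.1875]
tool_rot: [179.9, 0.4, -81.9]
force: [-3.6, 10.0, 3.6]
grip_width: 0.014
time_s: 22.85
tool_pos: [0.5731, -0.0502, 0.1875]
tool_rot: [180.0, 0.1, -82.1]
force: [-1.4, 4.4, 1.5]
grip_width: 0.0138
22.85 [ 0.57305947 -0.05015203  0.18754362] -82.07672198169894 along-x 0.12843336014948345 force tool-x -4.561374875660306 [-1.43638043  4.40253674  1.49719182] 0.013822115444488735
[249  58   9  22 187] [252.9  68.6] 0.1 [-0.0448 -0.094 ]
[249  58   9  22 187] [252.9  68.6] 0.12 [-0.0412 -0.0922]
[216  78  10  47 296] [220.5 100.8] 0.1 [-0.0682 -0.0732]
[216  78  10  47 296] [220.5 100.8] 0.12 [-0.0627 -0.073 ]
[515 245   5  13  43] [516.9 252.2] 0.1 [0.1518 0.0393]
[515 245   5  13  43] [516.9 252.2] 0.12 [0.1396 0.0305]
[ 56 330  22  13 190] [ 64.8 337. ] 0.1 [-0.2093  0.1145]
[ 56 330  22  13 190] [ 64.8 337. ] 0.12 [-0.1926  0.0996]
```

View pics/w8.png

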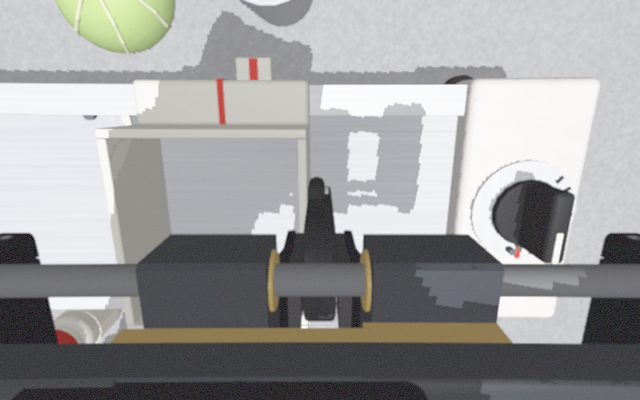

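The index is about 17 mm short of the tab mark: index line at column 220, tab line at column 253. I'll creep on and watch the force.

```bash
python3 -m pendant '[[0.03,0,0,0,0,0],[0.06,0,0,0,0,0],[0.09,0,0,0,0,0],[0.12,0,0,0,0,0],[0.12,0,0,0,0,0],[0.12,0,0,0,0,0],[0.12,0,0,0,0,0],[0.12,0,0,0,0,0]]' ; python3 look.py pics/w9.png | head -5
python3 -m pendant '[[0.02,0,0,0,0,0],[0.02,0,0,0,0,0],[0.02,0,0,0,0,0],[0.02,0,0,0,0,0],[0.02,0,0,0,0,0],[0.02,0,0,0,0,0],[0.02,0,0,0,0,0],[0.02,0,0,0,0,0]]' ; python3 look.py pics/w10.png | head -5
```

```text
time_s: 23.9
tool_pos: [0.575, -0.0639, 0.1876]
tool_rot: [-180.0, -0.0, -82.2]
force: [-0.4, 1.0, 0.5]
grip_width: 0.0141
23.9 [ 0.57496847 -0.06388431  0.18759387] -82.16199686584294 along-x 0.14229787438906785 force tool-x -1.0384322021774064 [-0.43605143  0.98850916  0.52271442] 0.014070867946033344
[227  58  10  22 187] [231.9  68.5] 0.1 [-0.0589 -0.094 ]
[227  58  10  22 187] [231.9  68.5] 0.12 [-0.0542 -0.0922]
[216  79   9  46 289] [220.1 101.3] 0.1 [-0.0685 -0.0728]
[216  79   9  46 289] [220.1 101.3] 0.12 [-0.063  -0.0727]
time_s: 24.95
tool_pos: [0.5753, -0.0665, 0.1876]
tool_rot: [-180.0, -0.1, -82.2]
force: [2.9, -5.1, -3.1]
grip_width: 0.014
24.95 [ 0.57528714 -0.06646188  0.18757889] -82.18293270325987 along-x 0.14489464868694413 force tool-x 5.444898955763493 [ 2.92693698 -5.0987747  -3.11252638] 0.014049894771204318
[216  58  17  67 473] [223.1  88.5] 0.1 [-0.0657 -0.0812]
[216  58  17  67 473] [223.1  88.5] 0.12 [-0.0605 -0.0805]
[491 245   6  13  42] [493.5 251.9] 0.1 [0.1342 0.0394]
[491 245   6  13  42] [493.5 251.9] 0.12 [0.1234 0.0305]
```

The force has flipped to +5.4 N and the carriage is now pulling ahead of the command, so the ball is dropping in. I'll follow it.

```bash
python3 -m pendant '[[0.015,0,0,0,0,0],[0.015,0,0,0,0,0],[0.015,0,0,0,0,0],[0.015,0,0,0,0,0],[0.015,0,0,0,0,0],[0.015,0,0,0,0,0],[0.015,0,0,0,0,0],[0.015,0,0,0,0,0]]' ; python3 look.py pics/w11.png | head -5
```

```text
time_s: 26.0
tool_pos: [0.5753, -0.0665, 0.1876]
tool_rot: [180.0, 0.0, -82.1]
force: [0.6, 0.5, -0.3]
grip_width: 0.0136
26.0 [ 0.57530536 -0.06651502  0.18755758] -82.12641724321793 along-x 0.14494996128945442 force tool-x -0.37539615434865425 [ 0.60443072  0.46270391 -0.264192  ] 0.013623628214330837
[216  58  18  67 482] [223.5  88.3] 0.1 [-0.0655 -0.0814]
[216  58  18  67 482] [223.5  88.3] 0.12 [-0.0603 -0.0806]
[491 245   6  13  40] [493.6 252. ] 0.1 [0.1341 0.0393]
[491 245   6  13  40] [493.6 252. ] 0.12 [0.1234 0.0305]
```

View pics/w11.png

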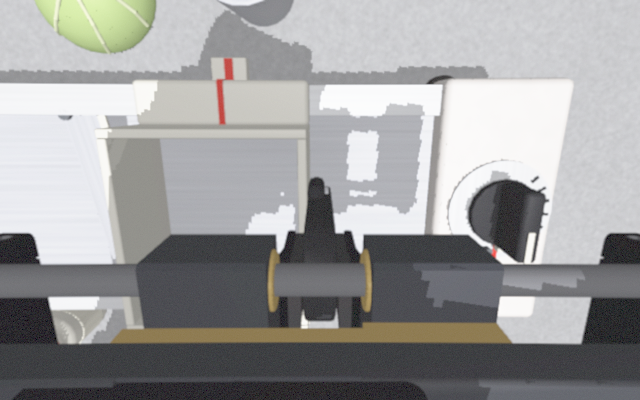

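The carriage stayed put while the command caught up and the force went to about 0. The tab and index lines agree to about 1 mm once parallax is allowed for. I'll probe gently both ways to confirm the lock, then come back to neutral.

```bash
python3 -m pendant '[[0.01,0,0,0,0,0],[0.02,0,0,0,0,0],[0.02,0,0,0,0,0],[0.02,0,0,0,0,0],[0.02,0,0,0,0,0],[0.02,0,0,0,0,0],[0.02,0,0,0,0,0],[0.02,0,0,0,0,0]]' ; python3 look.py pics/w12.png | head -1
python3 -m pendant '[[-0.02,0,0,0,0,0],[-0.04,0,0,0,0,0],[-0.04,0,0,0,0,0],[-0.04,0,0,0,0,0],[-0.04,0,0,0,0,0],[-0.04,0,0,0,0,0],[-0.04,0,0,0,0,0],[-0.04,0,0,0,0,0]]' ; python3 look.py pics/w13.png | head -1
python3 -m pendant '[[0.01,0,0,0,0,0],[0.02,0,0,0,0,0],[0.02,0,0,0,0,0],[0.02,0,0,0,0,0],[0.02,0,0,0,0,0],[0.02,0,0,0,0,0],[0.02,0,0,0,0,0],[0.02,0,0,0,0,0]]' ; python3 look.py pics/w14.png
```

```text
time_s: 27.05
tool_pos: [0.5754, -0.0669, 0.1876]
tool_rot: [180.0, 0.2, -82.1]
force: [-1.2, 5.0, 2.7]
grip_width: 0.0139
27.05 [ 0.57535693 -0.06693795  0.18755326] -82.05790748262422 along-x 0.145375346092111 force tool-x -5.161439785769353 [-1.23767486  5.0311069   2.73483855] 0.013911413756602074
time_s: 28.1
tool_pos: [0.5754, -0.0666, 0.1876]
tool_rot: [-180.0, -0.1, -82.2]
force: [3.6, -4.5, -2.6]
grip_width: 0.0136
28.1 [ 0.57535013 -0.06662193  0.18762389] -82.21895350165215 along-x 0.14506156070016804 force tool-x 4.984462718216619 [ 3.59699389 -4.5449895  -2.5554311 ] 0.013621052591089387
time_s: 29.15
tool_pos: [0.5753, -0.0667, 0.1876]
tool_rot: [-180.0, 0.0, -82.1]
force: [1.9, -0.3, -0.5]
grip_width: 0.0138
29.15 [ 0.57533651 -0.06666325  0.18758237] -82.1280124214174 along-x 0.1451010614038655 force tool-x 0.54012024625578 [ 1.86985638 -0.28655616 -0.52916215] 0.013786821462035075
[216  58  17  67 479] [223.3  88.4] 0.1 [-0.0656 -0.0813]
[216  58  17  67 479] [223.3  88.4] 0.12 [-0.0604 -0.0805]
[491 245   6  13  40] [493.5 252. ] 0.1 [0.1341 0.0394]
[491 245   6  13  40] [493.5 252. ] 0.12 [0.1234 0.0305]
```

Locked: ±5 N moved it less than 0.4 mm. Last look at the dial and the surroundings before handing in.

```bash
python3 - <<'E'
from cell import env, viewer
from h import *
o=env.get_obs();T=toolT(o);c=viewer.read_camera("wrist")
a=plane(c,(530.5,258),.15,T);b=plane(c,(533,235),.15,T);print("ptr",a,b,"dial c ~(.592,-.193); angle centre->tip",np.degrees(np.arctan2(a[1]+.193,a[0]-.592)))
s=viewer.read_camera("scene")["frame"];cv2.imwrite("pics/s2.png",s[:,:,::-1])
E
```

```text
ptr [ 0.57224234 -0.19869789  0.15      ] [ 0.58714496 -0.19579562  0.15      ] dial c ~(.592,-.193); angle centre->tip -163.91301972581292
```

View pics/s2.png

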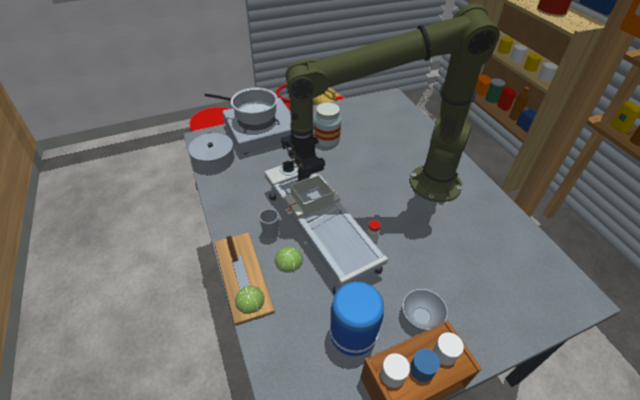

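```bash
python3 -c "
from cell import env
print(env.sign_off())"
```

```text
the job is handed in; nothing more can be done
None
```

The job is handed in, at about 29 s of the 58 s allowed. The dial is at its zero stop, and the arm is holding the carriage in the loading notch by its black grip, set to 30 N.

- **Dial:** I turned it clockwise about 50° until the torque rose from near 0 to 0.48 N m and the jaws slipped against the stop. Seen from above after release, the pointer covered the red tick. The bar and pointer lay within about 2° of the slicer's cross direction, inside the 3.4° allowed.
- **Carriage:** I slid it 145 mm after the dial was closed. It then pulled itself ahead of the command as the ball dropped in. Probing with about 5 N each way moved it less than 0.4 mm, and I left it near zero force with the fingers 14 mm apart on the grip. The red marks agree to about 1 mm, but only after allowing for the shoes standing higher than the given 100 mm.
- **Other things:** In the last scene picture, the things still in view stand where they did at the start. I checked this by eye only.
- **Checks that disagreed:** A last oblique look at the dial from the side gave −164° to −169° against about −172° expected. A 2 mm camera error at that angle would explain it, and nothing touched the dial after the overhead check, so I relied on that check and the torque.

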